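# Roll the fallen olive jar onto the drip mat

### The arm

A 6-joint arm with a two-finger parallel gripper is mounted at the origin on the work surface. World frame = base frame: x ahead of the robot, y to its left, z up, the work surface at z = 0. Lengths are in m, angles in rad, forces in N, time in s.
With the tool pointing down it reaches from about 0.35 to 0.975 m from the base axis. Payload 4.9 kg.
Tool frame: the origin (TCP) lies midway between the tips of the shut fingers; the grasp point (between the pads) lies 19 mm behind it (manip.pinch_z is the distance from the TCP to the grasp point, in m); z points along the fingers, y is the direction in which the jaws open and shut (so a half turn about z gives the same grasp; the last joint's range is limited). The gripper opens to 85 mm and grips with 20 to 120 N. Pads are 22 mm wide; open, the fingers measure 114 mm over their backs; the gripper's body (76 mm by 85 mm) begins 54 mm behind the grasp point. The pads swing forward as they close: fully open they stand 13 mm farther back than shut.
Start: joints at [1.118, 0.053, 1.613, -0, 1.476, -0.119], TCP at [0.205, 0.59, 0.231] pointing down, gripper open.
Joint ranges: [-3.01, 3.01], [-1.01, 2.22], [0.06, 2.58], [-1.02, 4.17], [0.09, 2.62], [-3.14, 3.14]. Speed limits (rad/s): [2.57, 2.57, 3.14, 3.14, 3.14, 3.14].

### API

Orientations are given as a unit quaternion [w, x, y, z].
In Python, from plant import manip gives the robot as it stands.
- The arm moves only by the tool drive_tool, never from a script. Its argument "commands" is text: rows parted by semicolons, each of 5 numbers parted by spaces: the finger opening in mm, from 0 to 85.4, then the shift along the tool's x, y, z in units of 30 mm (1.0 is 30 mm), then the turn about the tool's z in degrees. A call has exactly 8 rows; each row shifts and turns the commanded pose from where the row before left it, along the tool's axes as they then stand; what a row does not reach is not made up. A row lasts 1/8 s, in which the tool goes at most 62.5 mm and 10.7 degrees, less where a joint would pass 70% of its speed; a pose out of reach is approached as far as the arm can. A call is refused whole if a number of a shift passes 1 or a number of a turn 10.7, either way. A call with a gripper value outside its range is refused whole. The fingers move at their own pace and stop on an object; the grip force is fixed at half the most. Time passes only in rows, so rows that do not move let the fingers close, or fill a call up. It gives the time, the measured TCP pose, the force and the opening at its end, in the units of the state.
- manip.state(): the state, without advancing time (a new reading comes with each control period).
- manip.grab_frame(name): name is "side" or "top" or "wrist"; returns the picture (400x640x3 uint8, red, green, blue); there is no depth.
- manip.camera_params(name): a dict with "fx", "fy", "cx", "cy" (pixels), "xyz" and "orientation" of the camera in the world. Camera axes: x right, y down, z forward; pixel columns grow to the right and rows downward; lengths in m; the calibration is good to about 2 mm. The wrist camera is an equidistant fisheye: a pixel r from the principal point sees the ray r / f radians off the axis. A picture is of the moment at which its call begins: read the wrist's pose just before it. camera_params takes no time and is no camera call; for the wrist camera it gives the pose at the moment of the call.
- manip.job_done(): hands the job in, once; it reports no verdict.
The state is a dict: "time": time; "joint_pos": joint angles; "joint_vel": joint speeds; "joint_efforts": joint torques, N m; "tool_pos": TCP position; "tool_rot": TCP orientation; "contact_force": force on the tool from outside, world axes, zero at the start; "ft_torque": the same for the moment, N m; "gripper_width": opening from 0.0 (shut) to 1.0 (fully open).
Only numpy, scipy, OpenCV 4.12 (cv2) and the standard library are available. Lean on these libraries where they do the work, as an engineer would, in place of code of your own. Each camera call takes 0.05 s, during which the arm holds its last target. There are 200 camera calls.

### The job

An empty olive jar has tipped over and lies in front of the pedal bin's foot lever, in the way of the foot. Roll it over the cupboard floor, away from the bin, by pushing its top with your fingertips, until it lies wholly on the rubber drip mat and comes to rest there without knocking over or shifting the small jar that stands on the mat. Do not pinch, lift or drag it, and leave the other things and the foot lever as they are.

Things in the scene. Friction and masses are not known exactly. Their poses are not given: they have to be found in the camera images.
- jar: green glass, paper label, gold metal lid, empty, closed, about 0.24 kg, lying on its side, to be rolled. Origin on its axis at the middle of the glass barrel, 35 mm above the floor; own x runs along the jar towards the lid, z points up at the start and turns as it rolls. The barrel is a cylinder 70 mm in diameter, 49 mm to either side of the origin: its top line is 70 mm above the floor
- jar_lid (a point): centre of the outer face of the jar's lid (65 mm in diameter, just clear of the floor), on the jar's axis, 76.5 mm from the jar's origin. The jar rolls half as far as a fingertip that pushes along its top line without slipping; let go, a slow roll stops of itself within 2 cm
- jar_base (a point): centre of the jar's bottom, on the jar's axis, 49 mm from the jar's origin on the other side
- mat: the drip mat: flat dark ribbed rubber sheet, fixed on the floor, 240 mm along its own x, 200 mm along its own y, 1.5 mm thick; origin at its middle on the floor, z up. The jar starts 190 to 260 mm from the mat's middle on its +y side, lying roughly along the mat's x, so it is rolled towards -y. Left with its axis within 15 mm of the mat's +y edge it can roll back off that edge
- small_jar: small clear glass jar with a steel lid, empty, 46 mm in diameter, 84 mm tall, standing upright on the mat near its -y edge (its middle 67 to 73 mm on the -y side of the mat's middle); its origin is the centre of its underside. To be left standing where it is.
- bin: stainless steel pedal bin, 200 mm in diameter, 275 mm tall, standing fixed on the +y side of the fallen jar; its origin is the centre of its underside. Its foot lever sticks out 53 mm from the steel body at floor level (top 34 mm above the floor), towards the fallen jar, along the bin's own -x.
- bin_lever (a joint): the bin's foot lever: 0 at rest, grows to 0.2 rad as it is pressed down. To be left alone.
- tealight_a: empty aluminium tealight cup, 39 mm in diameter, 16 mm tall, standing beside the jar's way on the far side from the robot; origin at the centre of its underside. To be left alone.
- tealight_b: a second, like tealight cup beside the jar's way on the robot's side. To be left alone.
- punnet: folded clear plastic berry punnet, 190 by 125 mm, about 29 mm high, lying flat beyond the mat's -y edge; origin at the centre of its underside. To be left alone.
Mind the look-alikes: they are no part of the job. What is meant by the jar is not purple, and is the larger of those in its own colour.

How it is judged:
On the way:
1. on its way the jar has rolled over about half a turn (its first upper side is at least 126 degrees from the vertical) (angle between jar's own z axis and vertical above 2.2 rad), for 0.05 s.
At the end, for the whole second after the job is handed in: The jar lies on its side at rest (slower than 1 cm/s) wholly on the mat: seen from above no part of it reaches more than about 5 mm over the mat's edges. The small jar stands upright, and it, the tealight cups and the punnet are within 12 mm of where they were; the foot lever is up (y of jar_lid in the frame of mat between -0.07 and 0.07 m and y of jar_base in the frame of mat between -0.07 and 0.07 m and x of jar_lid in the frame of mat between -0.125 and 0.125 m and x of jar_base in the frame of mat between -0.125 and 0.125 m and height (world z) of each of jar_lid, jar_base below 0.045 m and linear speed of jar below 0.01 m/s and angle between small_jar's own z axis and vertical below 0.1 rad and distance of each of small_jar, tealight_a, tealight_b, punnet from where it was at the start of the episode below 0.012 m and value of joint bin_lever below 0.05 rad); the robot touches nothing.
It fails at once if the jar is lifted or tipped up: one of its ends or its middle rises more than about 15 mm (height (world z) of any of jar, jar_lid, jar_base above 0.052 m).
It fails at once if the jar is shoved low on its side or pinched instead of pushed on its top: fingertips bearing on it lower than about 45 mm above the floor (contact force between the fingers and jar above 1 N and height (world z) of the grasp point below 0.064 m).
It fails at once if the small jar is knocked over or shifted by more than 12 mm (distance of small_jar from where it was at the start of the episode above 0.012 m or angle between small_jar's own z axis and vertical above 0.4 rad).
It fails at once if a tealight cup or the punnet is shifted by more than 12 mm (distance of any of tealight_a, tealight_b, punnet from where it was at the start of the episode above 0.012 m).
It fails at once if the bin's foot lever is pressed (value of joint bin_lever above 0.05 rad).
It also fails if it takes over 64 s, if anything falls off the work surface, if the arm or the gripper's body presses on something with over 40 N, if the wrist force passes 120 N, or if a joint passes its speed limit or range.

## Working session

There is one attempt and no reset: what is moved stays moved. The work goes in short steps, Python scripts to look and compute and a tool call to move; the robot and the scene stay as the last step left them, time stands still between calls to the robot, and variables do not carry over. Pictures are saved under pics/ and viewed, about 8 in all and at most 12, crops included, and the job is handed in when it is done.

Besides the shell and the picture viewer there is one more tool, called by a JSON object that holds its "op" and its "data", one argument or row to a line. drive_tool: Moves the arm, as the interface text tells. Its arguments: {"type":"object","properties":{"commands":{"type":"string"}},"required":["commands"]}

```bash
mkdir -p pics
cat > h.py <<'E'
import numpy as np, cv2
from scipy.spatial.transform import Rotation as R
from plant import manip
def rot(q): return R.from_quat([q[1],q[2],q[3],q[0]])
def ray(c,u,v,fish=False):
    x=(u-c['cx'])/c['fx']; y=(v-c['cy'])/c['fy']
    if fish:
        r=np.hypot(x,y)+1e-12; d=np.array([x/r*np.sin(r),y/r*np.sin(r),np.cos(r)])
    else: d=np.array([x,y,1.])
    return np.array(c['xyz']),rot(c['orientation']).apply(d)
def onz(c,u,v,z,fish=False):
    o,d=ray(c,u,v,fish); return o+d*(z-o[2])/d[2]
def proj(c,p):
    q=rot(c['orientation']).inv().apply(np.array(p)-np.array(c['xyz'])); return c['fx']*q[0]/q[2]+c['cx'],c['fy']*q[1]/q[2]+c['cy']
E
python3 - <<'E'
from h import *
for n in ('top','side'):
    im=manip.grab_frame(n); cv2.imwrite(f'pics/{n}0.png',im[:,:,::-1]); c=manip.camera_params(n); print(n,c)
s=manip.state(); print(s)
E
```

```text
top {'fx': 426.98216942554814, 'fy': 426.98216942554814, 'cx': 322.36368274952923, 'cy': 189.4404189888881, 'xyz': array([0.41329166, 0.06679969, 1.21387305]), 'orientation': array([ 0.03713016, -0.69585883,  0.71598534, -0.04203359])}
side {'fx': 476.3551590557017, 'fy': 476.3551590557017, 'cx': 311.2342778899448, 'cy': 195.9567287996103, 'xyz': array([ 0.2212636 , -0.75667541,  0.79827261]), 'orientation': array([-0.41041485,  0.89202062, -0.16992884,  0.08356463])}
{'time': 0.1, 'joint_pos': array([ 1.11799210e+00,  5.33154794e-02,  1.61417272e+00,  1.77055520e-05,
        1.47600732e+00, -1.19007273e-01]), 'joint_vel': array([-0.0008507 , -0.00157354, -0.00253724, -0.00068616, -0.0005651 ,
        0.00092505]), 'joint_efforts': array([ 1.38012783e-04, -3.94907105e+01, -3.71361351e+01, -7.80937648e-05,
        3.99779718e-03, -1.08001527e-05]), 'tool_pos': array([0.20451769, 0.58998552, 0.23016111]), 'tool_rot': array([-2.76784338e-04,  1.66125487e-01,  9.86104162e-01, -9.10327368e-04]), 'contact_force': array([-0.55175068,  0.93685833,  0.1869637 ]), 'ft_torque': array([-0.02095348,  0.00240451,  0.00109789]), 'gripper_width': 1.0008517086485054}
```

View pics/top0.png

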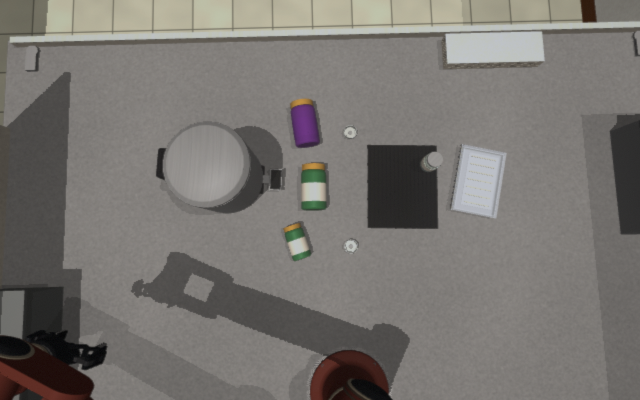

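View pics/side0.png

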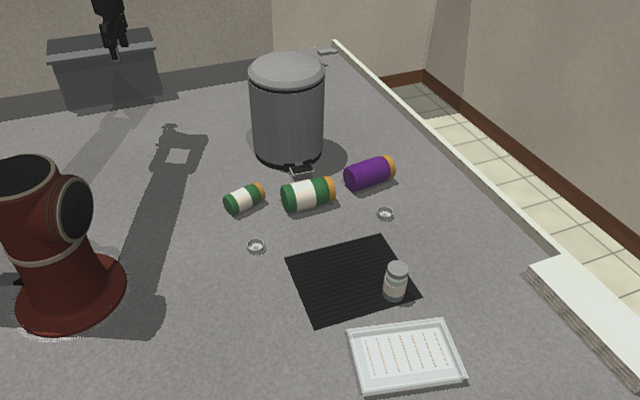

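The top view shows three jars: purple at (305,123), large green at (313,187) and small green at (297,243). The target is the large green one in front of the lever (277,180): it is not purple and is the larger of the two greens. The mat is at (403,187), the small jar at (431,161), the tealights at (350,132) and (351,245), and the bin at (207,165). Next I'll measure these and check a crop.

Run:
```python
from h import *
im=cv2.imread('pics/top0.png'); c=manip.camera_params('top')
hsv=cv2.cvtColor(im,cv2.COLOR_BGR2HSV)
H,S,V=cv2.split(hsv)
def big(m,box):
    k=np.zeros_like(m,np.uint8); x0,y0,x1,y1=box; k[y0:y1,x0:x1]=m[y0:y1,x0:x1]
    cs,_=cv2.findContours(k.astype(np.uint8),cv2.RETR_EXTERNAL,cv2.CHAIN_APPROX_NONE)
    return max(cs,key=cv2.contourArea)
dark=(V<45).astype(np.uint8)
mc=big(cv2.morphologyEx(dark,cv2.MORPH_CLOSE,np.ones((7,7))),(355,135,450,240))
r=cv2.minAreaRect(mc); print('mat',r); box=cv2.boxPoints(r)
P=np.array([onz(c,u,v,.0015)[:2] for u,v in box]); print(P, np.linalg.norm(P-np.roll(P,1,0),axis=1), P.mean(0))
def jar(box,name):
    green=((H>40)&(H<90)&(S>80)); gold=((H>8)&(H<28)&(S>120)); white=(V>150)
    out=[]
    for z,m in(('all',green|gold|white),('gold',gold)):
        k=big(m.astype(np.uint8),box); rr=cv2.minAreaRect(k); b=cv2.boxPoints(rr)
        Q=np.array([onz(c,u,v,.035)[:2] for u,v in b]); print(name,z,rr,'\n',Q.round(4),np.linalg.norm(Q-np.roll(Q,1,0),axis=1).round(3),Q.mean(0).round(4))
jar((298,158,332,214),'jar'); jar((280,218,315,265),'smallgreen')
for n,u,v,z in(('tlA',350,132,.016),('tlB',351,245,.016),('sjar top',434,158,.084),('lever tip',284,179,.034),('bin top',207,165,.275)): print(n,onz(c,u,v,z).round(4))
cr=cv2.resize(im[95:275,250:450],None,fx=4,fy=4,interpolation=cv2.INTER_CUBIC)[:600]; cv2.imwrite('pics/crop.png',cr[:,:800])
```

```text
mat ((401.5, 185.99996948242188), (79.99998474121094, 66.99998474121094), 90.0)
[[ 0.67218729 -0.07916898]
 [ 0.66682184 -0.27314993]
 [ 0.43630531 -0.2596837 ]
 [ 0.44175086 -0.06976867]] [0.23062809 0.19405514 0.23090953 0.18999309] [ 0.55426633 -0.17044282]
jar all ((312.9999694824219, 185.49998474121094), (21.999996185302734, 44.99999237060547), 0.0) 
 [[0.4958 0.1145]
 [0.6218 0.1115]
 [0.6201 0.05  ]
 [0.494  0.0537]] [0.061 0.126 0.062 0.126] [0.5579 0.0824]
jar gold ((313.0, 166.0), (6.0, 22.0), 90.0) 
 [[0.6218 0.1115]
 [0.6201 0.05  ]
 [0.6031 0.0505]
 [0.6048 0.1119]] [0.017 0.062 0.017 0.061] [0.6124 0.081 ]
smallgreen all ((296.0000305175781, 241.50003051757812), (34.46882247924805, 17.39252281188965), 71.56504821777344) 
 [[0.4425 0.1699]
 [0.4563 0.1242]
 [0.3664 0.0965]
 [0.3529 0.1418]] [0.094 0.048 0.094 0.047] [0.4045 0.1331]
smallgreen gold ((291.54998779296875, 227.1500244140625), (4.427187919616699, 16.12761688232422), 71.56504821777344) 
 [[0.4433 0.1674]
 [0.4561 0.125 ]
 [0.4444 0.1214]
 [0.4317 0.1637]] [0.012 0.044 0.012 0.044] [0.4439 0.1444]
tlA [ 0.7114 -0.0275  0.016 ]
tlB [ 0.3901 -0.0187  0.016 ]
sjar top [ 0.6168 -0.2454  0.084 ]
lever tip [0.5782 0.1627 0.034 ]
bin top [0.5807 0.3136 0.275 ]
```

View pics/crop.png

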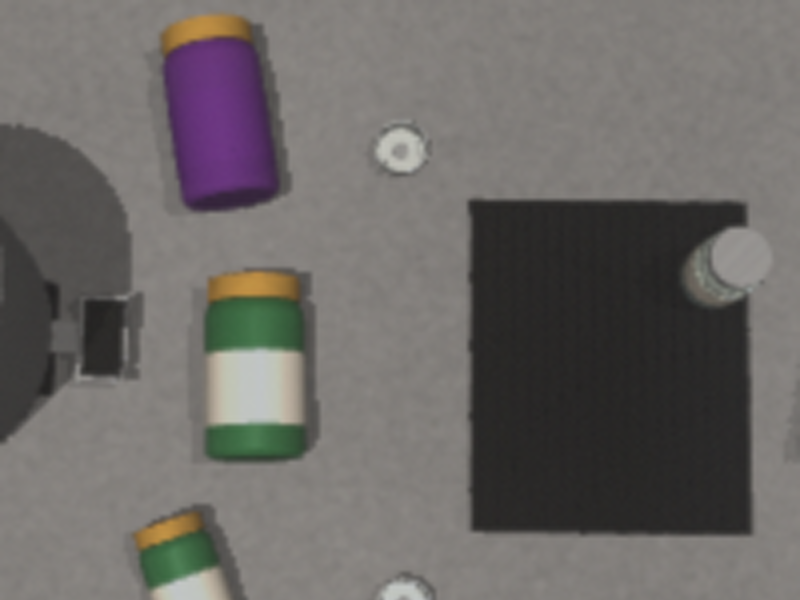

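The crop confirms it: the large green jar with gold lid and white label sits at crop (255,365), full-image (314,186), between the purple and small green jars. Jar axis is at y≈0.082 and barrel middle at x≈0.545. The mat centre is about (0.553,-0.172), and the jar-to-mat distance of 0.254 is within the stated range. I'll go round the bin on the robot side.

{"op": "drive_tool", "data": {
  "commands": "0 0 0 0 -8.7; 0 0 0 0 -8.7; 0 -0.5 -1 0 0; 0 -0.5 -1 0 0; 0 -0.5 -1 0 0; 0 -0.5 -1 0 0; 0 -0.5 -1 0 0; 0 -0.5 -1 0 0"
}}

```text
time: 1.1
tool_pos: [0.2894, 0.4066, 0.2308]
tool_rot: [-0.0, 0.015, 1.0, -0.0]
contact_force: [-0.4, 0.8, 0.6]
gripper_width: -0.002
```

{"op": "drive_tool", "data": {
  "commands": "0 -0.25 -1 0 0; 0 -0.25 -1 0 0; 0 -0.25 -1 0 0; 0 -0.25 -1 0 0; 0 -0.25 -1 0 0; 0 -0.25 -1 0 0; 0 -0.25 -1 0 0; 0 -0.25 -1 0 0"
}}

```text
time: 2.1
tool_pos: [0.3419, 0.1651, 0.2309]
tool_rot: [-0.0, 0.015, 1.0, -0.0]
contact_force: [0.5, 0.0, -0.1]
gripper_width: -0.003
```

{"op": "drive_tool", "data": {
  "commands": "0 -0.9 -0.6 0 0; 0 -0.9 -0.6 0 0; 0 -0.9 -0.6 0.4 0; 0 -0.9 -0.4 0.6 0; 0 -0.9 0 0.6 0; 0 -0.9 0 0.8 0; 0 -0.9 0 0.8 0; 0 -0.5 0 0.8 0"
}}

```text
time: 3.1
tool_pos: [0.5447, 0.0939, 0.11]
tool_rot: [-0.0, 0.015, 1.0, -0.0]
contact_force: [-0.8, -0.5, 0.1]
gripper_width: 0.002
```

Run:
```python
from h import *
s=manip.state(); print(s['tool_pos'],s['tool_rot'],s['contact_force'])
w=manip.grab_frame('wrist'); cv2.imwrite('pics/w1.png',w[:,:,::-1]); print(manip.camera_params('wrist'))
```

```text
[0.54469887 0.0938888  0.10997901] [-3.51470033e-04  1.51608589e-02  9.99885005e-01 -3.20206134e-05] [-0.78874681 -0.49116989  0.09053364]
{'fx': 309.70691628693146, 'fy': 309.70691628693146, 'cx': 317.4070975062872, 'cy': 202.2487773286253, 'xyz': array([0.47883397, 0.09506347, 0.24870308]), 'orientation': array([0.09270404, 0.71148294, 0.69071144, 0.09008711])}
```

View pics/w1.png

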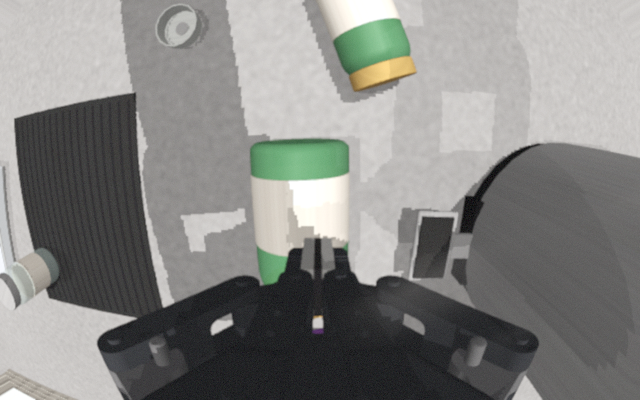

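Wrist view: the jar's barrel spans columns 250–349, the base end is at row ~142, the label runs over rows ~177–250, and the shut tips are at (318,240). I'll cast these onto the top line.

Run:
```python
from h import *
c={'fx':309.707,'fy':309.707,'cx':317.407,'cy':202.249,'xyz':[0.47883,0.09506,0.2487],'orientation':[0.09270404,0.71148294,0.69071144,0.09008711]}
for n,u,v,z in(('base top',299,141,.068),('label lo',300,178,.07),('label hi',300,249,.07),('L',250,170,.035),('R',349,170,.035),('L2',254,240,.035),('R2',349,240,.035),('L',250,170,.04),('L2',254,240,.04),('mat+y lo',135,94,.0015),('mat+y hi',161,318,.0015),('lever tip',418,245,.034)): print(n,onz(c,u,v,z,True).round(4))
```

```text
base top [0.4896 0.0841 0.068 ]
label lo [0.5112 0.0839 0.07  ]
label hi [0.5562 0.0819 0.07  ]
L [0.5105 0.0464 0.035 ]
R [0.5128 0.1162 0.035 ]
L2 [0.5634 0.0448 0.035 ]
R2 [0.5652 0.1161 0.035 ]
L [0.5097 0.0475 0.04  ]
L2 [0.5615 0.046  0.04  ]
mat+y lo [ 0.4403 -0.0656  0.0015]
mat+y hi [ 0.6684 -0.0793  0.0015]
lever tip [0.5725 0.1706 0.034 ]
```

The jar axis is at y≈0.083, barrel middle x≈0.54 and mat +y edge y≈-0.072, in agreement with the top view. I'll descend onto the top line.

{"op": "drive_tool", "data": {
  "commands": "0 0.1 -0.1 0.4 0; 0 0 0 0.4 0; 0 0 0 0.3 0; 0 0 0 0.15 0; 0 0 0 0.05 0; 0 0 0 0.03 0; 0 0 0 0 0; 0 0 0 0 0"
}}

```text
time: 4.15
tool_pos: [0.5411, 0.0912, 0.0717]
tool_rot: [0.0, 0.015, 1.0, 0.0]
contact_force: [0.4, 1.1, 0.4]
gripper_width: -0.002
```

{"op": "drive_tool", "data": {
  "commands": "0 0 0 0.03 0; 0 0 0 0 0; 0 0 0 0.03 0; 0 0 0 0 0; 0 0 0 0 0; 0 0 0 0 0; 0 0 0 0 0; 0 0 0 0 0"
}}

```text
time: 5.15
tool_pos: [0.541, 0.0911, 0.0698]
tool_rot: [0.0, 0.015, 1.0, 0.0]
contact_force: [-0.9, 0.1, 2.4]
gripper_width: -0.003
```

{"op": "drive_tool", "data": {
  "commands": "0 0 0 0.04 0; 0 0 0 0 0; 0 0 -0.2 0 0; 0 0 -0.25 0 0; 0 0 -0.25 0 0; 0 0 -0.25 0 0; 0 0 -0.25 0 0; 0 0 -0.25 0 0"
}}

```text
time: 6.15
tool_pos: [0.5404, 0.0473, 0.0693]
tool_rot: [0.001, 0.015, 1.0, -0.0]
contact_force: [0.1, -0.8, 3.3]
gripper_width: -0.004
```

```bash
cat >> h.py <<'E'
def jar(tag):
    """Where the jar lies: ends of its axis line, from the side and top views (hue masks)."""
    s=manip.state(); print(s['tool_pos'].round(4),s['contact_force'].round(1))
    for n in('top',):
        im=manip.grab_frame(n); c=manip.camera_params(n); cv2.imwrite(f'pics/{n}{tag}.png',im[:,:,::-1])
        H,S,V=cv2.split(cv2.cvtColor(im,cv2.COLOR_RGB2HSV))
        roi=np.zeros(H.shape,bool); roi[158:222,290:445]=1
        for k,m in(('green',(H>40)&(H<90)&(S>80)),('gold',(H>8)&(H<28)&(S>120))):
            ys,xs=np.nonzero(m&roi)
            if len(xs)==0: print(k,'none'); continue
            print(k,len(xs),'rows',ys.min(),ys.max(),'cols',xs.min(),xs.max(),'lo',onz(c,(xs.min()+xs.max())/2,ys.max(),.035).round(4),'hi',onz(c,(xs.min()+xs.max())/2,ys.min(),.035).round(4))
E
python3 -c "
from h import *
jar('2')"
```

```text
[0.5404 0.0473 0.0693] [ 0.1 -0.8  3.3]
green 175 rows 201 208 cols 310 333 lo [0.4942 0.0606 0.035 ] hi [0.5136 0.06   0.035 ]
gold none
```

View pics/top2.png

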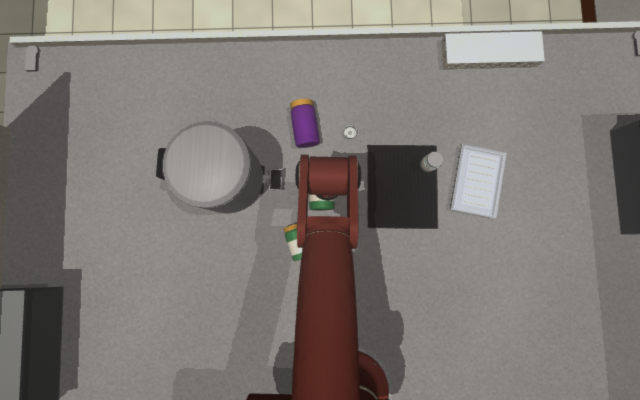

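The base end is visible at (321,205), giving axis y 0.060. So the finger moved 44 mm and the jar 22 mm: rolling without slip. Repeating with longer strokes.

{"op": "drive_tool", "data": {
  "commands": "0 0 0 0.02 0; 0 0 -0.2 -0.7 0; 0 0 0.6 0 0; 0 0 0.5 0 0; 0 0 0 0.5 0; 0 0 0 0.15 0; 0 0 0 0.05 0; 0 0 0 0 0"
}}

```text
time: 7.2
tool_pos: [0.5393, 0.0751, 0.0683]
tool_rot: [-0.002, 0.015, 1.0, 0.0]
contact_force: [-7.6, 2.1, 12.5]
gripper_width: -0.0
```

```bash
python3 -c "
from h import *
jar('3')"
```

```text
[0.5393 0.0751 0.0683] [-7.6  2.1 12.5]
green 181 rows 201 208 cols 310 333 lo [0.4942 0.0606 0.035 ] hi [0.5136 0.06   0.035 ]
gold none
```

{"op": "drive_tool", "data": {
  "commands": "0 0 0 -0.02 0; 0 0 -0.3 -0.01 0; 0 0 -0.4 0 0; 0 0 -0.4 0 0; 0 0 -0.4 0 0; 0 0 -0.4 0 0; 0 0 -0.1 0 0; 0 0 0 0 0"
}}

```text
time: 8.25
tool_pos: [0.5383, 0.0138, 0.0687]
tool_rot: [-0.001, 0.015, 1.0, -0.0]
contact_force: [-2.6, -1.1, 6.7]
gripper_width: -0.001
```

```bash
python3 -c "
from h import *
jar('4')"
```

```text
[0.5383 0.0138 0.0687] [-2.6 -1.1  6.7]
green 177 rows 172 208 cols 322 344 lo [0.4933 0.0288 0.035 ] hi [0.5939 0.0256 0.035 ]
gold 13 rows 163 172 cols 324 326 lo [0.5945 0.0479 0.035 ] hi [0.62   0.0472 0.035 ]
```

{"op": "drive_tool", "data": {
  "commands": "0 0 0 -0.7 0; 0 0 0.5 0 0; 0 0 0.45 0 0; 0 0 0 0.5 0; 0 0 0 0.15 0; 0 0 0 0.05 0; 0 0 0 0 0; 0 0 0 0 0"
}}

```text
time: 9.3
tool_pos: [0.5381, 0.0433, 0.0687]
tool_rot: [-0.002, 0.015, 1.0, 0.0]
contact_force: [-7.5, 1.8, 9.7]
gripper_width: 0.002
```

{"op": "drive_tool", "data": {
  "commands": "0 0 -0.3 0 0; 0 0 -0.4 0 0; 0 0 -0.4 0 0; 0 0 -0.4 0 0; 0 0 -0.4 0 0; 0 0 -0.1 0 0; 0 0 0 0 0; 0 0 0 0 0"
}}

```text
time: 10.3
tool_pos: [0.5372, -0.0168, 0.0685]
tool_rot: [-0.001, 0.015, 1.0, -0.0]
contact_force: [-3.9, -0.4, 5.7]
gripper_width: 0.002
```

```bash
python3 -c "
from h import *
jar('5')"
```

```text
[ 0.5372 -0.0168  0.0685] [-3.9 -0.4  5.7]
green 155 rows 200 208 cols 336 355 lo [ 0.4923 -0.0058  0.035 ] hi [ 0.5145 -0.0066  0.035 ]
gold 7 rows 163 208 cols 335 341 lo [0.4929 0.015  0.035 ] hi [0.619  0.0108 0.035 ]
```

{"op": "drive_tool", "data": {
  "commands": "0 0 0 -0.7 0; 0 0 0.5 0 0; 0 0 0.43 0 0; 0 0 0 0.5 0; 0 0 0 0.15 0; 0 0 0 0.05 0; 0 0 0 0 0; 0 0 0 0 0"
}}

```text
time: 11.35
tool_pos: [0.5374, 0.0111, 0.0691]
tool_rot: [-0.002, 0.015, 1.0, 0.0]
contact_force: [-7.5, 1.8, 11.6]
gripper_width: -0.003
```

{"op": "drive_tool", "data": {
  "commands": "0 0 -0.3 0 0; 0 0 -0.4 0 0; 0 0 -0.4 0 0; 0 0 -0.4 0 0; 0 0 -0.4 0 0; 0 0 -0.1 0 0; 0 0 0 0 0; 0 0 0 0 0"
}}

```text
time: 12.35
tool_pos: [0.5364, -0.0485, 0.0683]
tool_rot: [-0.0, 0.015, 1.0, 0.0]
contact_force: [0.1, 0.4, 1.5]
gripper_width: 0.001
```

```bash
python3 -c "
from h import *
jar('6')
w=manip.grab_frame('side'); cv2.imwrite('pics/s6.png',w[:,:,::-1])"
```

```text
[ 0.5364 -0.0485  0.0683] [0.1 0.4 1.5]
green 118 rows 200 208 cols 351 366 lo [ 0.4913 -0.0417  0.035 ] hi [ 0.5135 -0.0426  0.035 ]
gold 6 rows 165 205 cols 343 350 lo [ 0.5006 -0.0088  0.035 ] hi [ 0.6126 -0.0128  0.035 ]
```

View pics/s6.png

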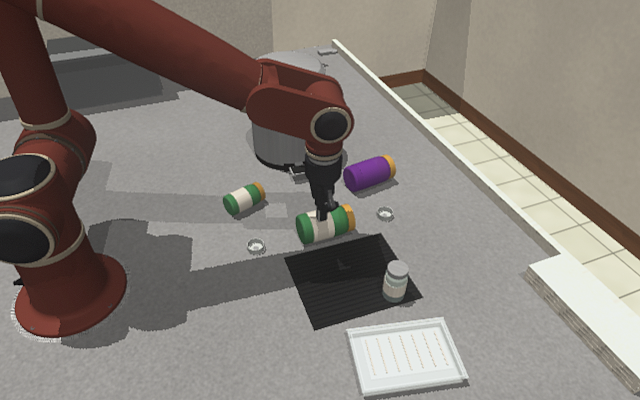

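The side view shows the jar upright on its side at (327,222), just before the mat, with the finger on its top; the small jar, tealights and bin are undisturbed. Axis y≈-0.034.

{"op": "drive_tool", "data": {
  "commands": "0 0 0 -0.7 0; 0 0 0.5 0 0; 0 0 0.43 0 0; 0 0 0 0.5 0; 0 0 0 0.15 0; 0 0 0 0.05 0; 0 0 0 0 0; 0 0 0 0 0"
}}

```text
time: 13.45
tool_pos: [0.5364, -0.021, 0.0694]
tool_rot: [-0.002, 0.015, 1.0, 0.0]
contact_force: [-9.1, 0.6, 13.2]
gripper_width: -0.002
```

{"op": "drive_tool", "data": {
  "commands": "0 0 -0.3 0 0; 0 0 -0.4 0 0; 0 0 -0.4 0 0; 0 0 -0.4 0 0; 0 0 -0.4 0 0; 0 0 -0.1 0 0; 0 0 0 0 0; 0 0 0 0 0"
}}

```text
time: 14.45
tool_pos: [0.5354, -0.0806, 0.0682]
tool_rot: [-0.0, 0.015, 1.0, 0.0]
contact_force: [1.0, 0.1, 0.3]
gripper_width: 0.001
```

```bash
python3 -c "
from h import *
jar('7')"
```

```text
[ 0.5354 -0.0806  0.0682] [1.  0.1 0.3]
green 172 rows 169 208 cols 351 375 lo [ 0.491  -0.0542  0.035 ] hi [ 0.6    -0.0585  0.035 ]
gold 53 rows 163 204 cols 351 365 lo [ 0.5024 -0.0408  0.035 ] hi [ 0.6174 -0.0452  0.035 ]
```

{"op": "drive_tool", "data": {
  "commands": "0 0 0 -0.7 0; 0 -0.13 0.7 0 0; 0 0 0.6 0 0; 0 0 0 0.5 0; 0 0 0 0.15 0; 0 0 0 0.05 0; 0 0 0 0 0; 0 0 0 0 0"
}}

```text
time: 15.5
tool_pos: [0.5398, -0.0426, 0.0695]
tool_rot: [-0.002, 0.015, 1.0, -0.0]
contact_force: [-7.3, 0.8, 13.3]
gripper_width: -0.0
```

{"op": "drive_tool", "data": {
  "commands": "0 0 -0.3 0 0; 0 0 -0.4 -0.01 0; 0 0 -0.4 -0.02 0; 0 0 -0.4 -0.02 0; 0 0 -0.4 0 0; 0 0 -0.2 0 0; 0 0 0 0 0; 0 0 0 0 0"
}}

```text
time: 16.5
tool_pos: [0.5387, -0.1048, 0.0698]
tool_rot: [-0.0, 0.015, 1.0, 0.0]
contact_force: [0.3, 0.6, 0.3]
gripper_width: -0.002
```

```bash
python3 -c "
from h import *
jar('8')"
```

```text
[ 0.5387 -0.1048  0.0698] [0.3 0.6 0.3]
green 147 rows 169 207 cols 363 386 lo [ 0.4928 -0.0861  0.035 ] hi [ 0.5991 -0.0906  0.035 ]
gold 54 rows 162 206 cols 363 376 lo [ 0.496  -0.0724  0.035 ] hi [ 0.6193 -0.0775  0.035 ]
```

View pics/top8.png

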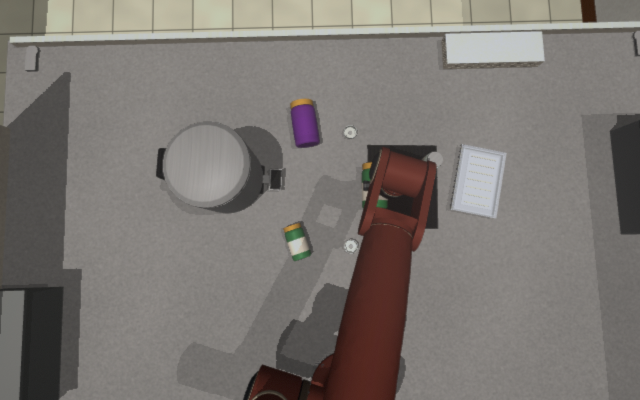

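The jar is over the mat's edge, with its green end at (375,188) and axis y≈-0.087. Two more strokes.

{"op": "drive_tool", "data": {
  "commands": "0 0 0 -0.7 0; 0 0 0.55 0 0; 0 0 0.5 0 0; 0 0 0 0.5 0; 0 0 0 0.15 0; 0 0 0 0.05 0; 0 0 0 0 0; 0 0 0 0 0"
}}

```text
time: 17.55
tool_pos: [0.5387, -0.0737, 0.0704]
tool_rot: [-0.002, 0.015, 1.0, 0.0]
contact_force: [-5.9, 1.9, 9.8]
gripper_width: 0.003
```

{"op": "drive_tool", "data": {
  "commands": "0 0 -0.3 0 0; 0 0 -0.4 0 0; 0 0 -0.4 0 0; 0 0 -0.4 0 0; 0 0 -0.4 0 0; 0 0 0 0 0; 0 0 0 0 0; 0 0 0 0 0"
}}

```text
time: 18.55
tool_pos: [0.5376, -0.1308, 0.0702]
tool_rot: [-0.001, 0.015, 1.0, -0.0]
contact_force: [-4.1, -0.9, 5.9]
gripper_width: 0.004
```

```bash
python3 -c "
from h import *
jar('9')"
```

```text
[ 0.5376 -0.1308  0.0702] [-4.1 -0.9  5.9]
green 164 rows 169 206 cols 373 397 lo [ 0.4948 -0.1153  0.035 ] hi [ 0.5983 -0.12    0.035 ]
gold 73 rows 161 206 cols 373 391 lo [ 0.495 -0.107  0.035] hi [ 0.6212 -0.1126  0.035 ]
```

{"op": "drive_tool", "data": {
  "commands": "0 0 0 -0.7 0; 0 0 0.4 0 0; 0 0 0.4 0 0; 0 0 0 0.5 0; 0 0 0 0.15 0; 0 0 0 0.05 0; 0 0 0 0 0; 0 0 0 0 0"
}}

```text
time: 19.6
tool_pos: [0.538, -0.1069, 0.0712]
tool_rot: [-0.002, 0.015, 1.0, -0.0]
contact_force: [-7.8, 2.1, 13.4]
gripper_width: 0.002
```

{"op": "drive_tool", "data": {
  "commands": "0 0 -0.2 0 0; 0 0 -0.2 0 0; 0 0 -0.2 0 0; 0 0 -0.2 0 0; 0 0 -0.2 0 0; 0 0 -0.2 0 0; 0 0 -0.1 0 0; 0 0 0 0 0"
}}

```text
time: 20.6
tool_pos: [0.5372, -0.1466, 0.0708]
tool_rot: [-0.001, 0.015, 1.0, -0.001]
contact_force: [-4.7, -0.6, 10.7]
gripper_width: 0.001
```

{"op": "drive_tool", "data": {
  "commands": "0 0 0 -0.3 0; 0 0 0 -0.7 0; 0 0 0 -1 0; 0 0 0 -1 0; 0 0.5 0.5 -0.5 0; 0 1 0 0 0; 0 1 0 0 0; 0 1 0 0 0"
}}

```text
time: 21.6
tool_pos: [0.432, -0.1271, 0.1744]
tool_rot: [-0.001, 0.015, 1.0, 0.0]
contact_force: [-0.2, -0.5, 1.0]
gripper_width: 0.001
```

{"op": "drive_tool", "data": {
  "commands": "0 0.7 1 -0.5 0; 0 0 1 -0.5 0; 0 0 1 0 0; 0 0 1 0 0; 0 0 1 0 0; 0 0 1 0 0; 0 0 1 0 0; 0 0 0 0 0"
}}

```text
time: 22.6
tool_pos: [0.418, 0.0843, 0.2044]
tool_rot: [-0.001, 0.013, 1.0, 0.0]
contact_force: [-0.7, -0.0, -1.0]
gripper_width: -0.001
```

```bash
python3 -c "
from h import *
jar('10')
w=manip.grab_frame('side'); cv2.imwrite('pics/s10.png',w[:,:,::-1])"
```

```text
[0.418  0.0843 0.2044] [-0.7 -0.  -1. ]
green 481 rows 168 208 cols 379 404 lo [ 0.4887 -0.1331  0.035 ] hi [ 0.6006 -0.1383  0.035 ]
gold 149 rows 161 169 cols 380 402 lo [ 0.5978 -0.1368  0.035 ] hi [ 0.6205 -0.1378  0.035 ]
```

View pics/top10.png

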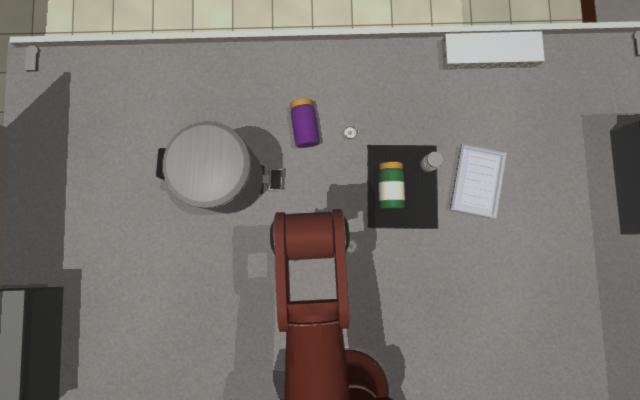

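View pics/s10.png

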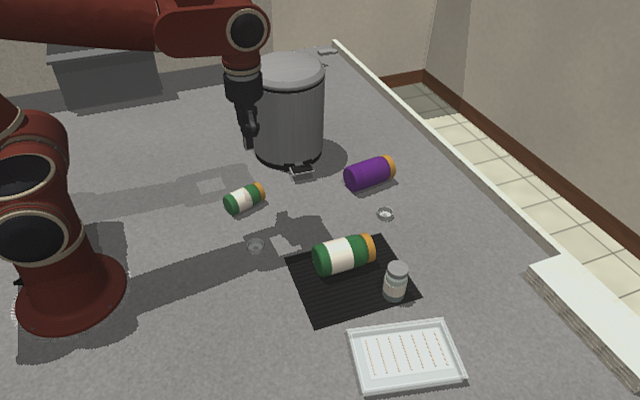

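The jar lies wholly on the mat at (391,185), and everything else looks as it was. I'll do a quick rest check, then hand in.

```bash
python3 -c "
from h import *
a=cv2.imread('pics/top10.png').astype(int); b=manip.grab_frame('top')[:,:,::-1].astype(int); z=cv2.imread('pics/top0.png').astype(int)
print('jar moved px:',(abs(a-b).max(2)[150:220,370:410]>40).sum(),'small jar+punnet changed px:',(abs(z-b).max(2)[140:225,422:515]>60).sum(),'tlA:',(abs(z-b).max(2)[122:142,340:360]>60).sum())
manip.job_done()"
```

```text
jar moved px: 0 small jar+punnet changed px: 0 tlA: 0
the job is handed in; nothing more can be done
```

I rolled the large green jar onto the mat with eight top strokes of the shut fingertips, lifting clear and stepping back between strokes, and handed the job in at about 23 s.

- **Jar position:** its axis is at y ≈ -0.135, about 35 mm on the +y side of the mat's middle. Its ends are at x ≈ 0.49 to 0.62, wholly on the mat.
- **Rolling:** it travelled about 0.22 m, nearly a full turn, so it passed half a turn on the way. I inferred this from the distance and did not measure it directly.
- **At rest:** no pixels changed around the jar between the last two top pictures.
- **Other things:** the top view around the small jar, punnet and tealight A is unchanged from the start. Tealight B was partly hidden by the arm in the top view; the last side view shows it in place. The foot lever was only checked by eye, and looks up.
- **Contact:** the TCP stayed at 0.068 m or higher and the pressing force was at most about 13 N at every reading. The arm was clear of everything when I handed in.
- **What went differently:** the fifth stroke moved the jar only about 20 mm, because it met the mat's edge. The next stroke carried it over. No checks failed or disagreed.

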